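# Clamp a connector block in the bench vise

### The job

Lift the loose lid off the black part box by its yellow knob and lay it flat, knob up, on the blue mat. Then take the connector block out of the box, stand it on the bed of the blue vise midway along the jaws, brass neck up and long sides along the jaws, and crank the red knob clockwise until the black jaw pad presses the block firmly, its springs clearly squeezed, and let go. Set things down gently without dropping them, and leave the other things on the bench where they are.

Things in the scene. Friction and masses are not known exactly. Their poses are not given: they have to be found in the camera images.
- vise: Blue machine vise fixed to the bench. Origin: on the bench under the middle of a clamped block; x along the width of the jaws, y along the slide, z up. Bed top z=20, 100 wide. Fixed jaw 90 wide: face at y=-17 looking to +y, top z=42. The grey moving jaw, as high, comes from +y, with a sprung black rubber pad 82 wide. At the +y end stands a gearbox 56 x 50, 66 high, with the crank on top.
- jaw_face (a point): Centre of the face of the moving jaw's rubber pad, at z=31 in the vise frame. Its y in the vise frame is 44 with the jaw fully open; the opening between the jaws is that y plus 17 (46 to 61 at the start).
- crank (a joint): Crank angle, rad: 0 with the jaw fully open and the arm along the vise's +x; grows clockwise seen from above, which closes the jaw by 20 mm a turn. Starts at 0 to 4.7; at about 8.5 the pad meets a block that stands against the fixed jaw, then its springs are squeezed until the end stop at 10.68 (7 mm, 20 N). Stays where it is left; turning takes about 3 N at the knob.
- crank_axis (a point): Top of the gearbox on the vertical axis of the crank, at x=0, y=135, z=70 in the vise frame. The crank arm lies at z=71 to 79 and carries the red knob at radius 42 from this axis.
- crank_knob (a point): Middle of the upright red crank knob: 18 in diameter, 34 tall (z=79 to 113 in the vise frame, this point at z=96). It spins freely on its pin, so the gripper need not turn while it carries the knob around the circle of radius 42.
- jaw_pad (a joint): How far the springs behind the pad are squeezed, m: 0 with the pad free, 0.007 when pressed fully by the crank's end stop.
- box: Black square part box fixed to the bench, 140 x 140 outside, 66 high, walls and floor 4 thick. Origin: centre of its underside; sides along x and y.
- lid: Loose grey lid 146 x 146 on the box. Origin: centre of its underside (lower edge of a 6 deep lip, 126 square); the plate spans z=6 to 11; yellow round knob in the middle of the top, z=11 to 44: foot 20 in diameter, head 26 in diameter from z=25 to 41. On the box its origin is 60 above the bench. 0.2 kg.
- block: Connector block, inside the box under the lid: aluminium 66 (x) x 34 (y) x 24 high with a square brass neck 20 x 20 in the middle of its top, from z=24 to 54, then a round tip of 16 diameter to z=58. Origin: centre of its underside; x along the long sides, z up the neck. 0.3 kg. Either way round is right.
- mat: Blue mat fixed on the bench, 200 x 200, 3 thick. Origin: centre of its underside.
- tape: Bystander: roll of brown tape lying flat, 90 in diameter, 24 high. Origin: centre of its underside.
- screwdriver: Bystander: screwdriver lying on the bench, about 200 long. Origin: near its middle, underside.
- heatsink: Bystander: dark finned heatsink 50 x 50 x 26. Origin: centre of its underside.
- tray: Bystander: green open tray 70 x 100 x 25 with brass standoffs. Origin: centre of its underside.
- mouse: Bystander: black computer mouse, 105 x 60, 32 high. Origin: centre of its underside.
Not all that is in view belongs to the job. Of the things that look like the lid, the smaller one is meant.

How it is judged:
On the way, in this order (a step that is already met when the one before it is completed fails the run):
1. the lid lies flat, knob up, on the blue mat, let go (horizontal distance between lid and mat below 0.055 m and z of lid in the frame of mat below 0.009 m and angle between lid's own z axis and vertical below 0.1 rad and linear speed of lid below 0.05 m/s and contact force between the fingers and lid below 0.1 N), for 0.2 s.
2. the block stands on the vise bed between the open jaws, let go (z of block in the frame of vise between 0.016 and 0.024 m and x of block in the frame of vise between -0.02 and 0.02 m and angle between block's own z axis and vertical below 0.1 rad and contact force between the fingers and block below 0.1 N and y of block in the frame of vise between -0.01 and 0.05 m and angle between the x axis of block and the x axis of vise, either way round below 0.25 rad), for 0.2 s.
At the end, for the whole second after the job is handed in: Block upright on the vise bed, against the fixed jaw (6 mm), along the jaws (0.08 rad), within 20 mm of their middle; pad springs squeezed over 2 mm. Lid flat, knob up, on the mat, centre within 55 mm of the mat's centre. Both at rest and let go (all of step 1 and z of block in the frame of vise between 0.016 and 0.024 m and x of block in the frame of vise between -0.02 and 0.02 m and angle between block's own z axis and vertical below 0.1 rad and contact force between the fingers and block below 0.1 N and value of joint jaw_pad above 0.002 m and y of block in the frame of vise between -0.006 and 0.006 m and angle between the x axis of block and the x axis of vise, either way round below 0.08 rad and linear speed of block below 0.02 m/s); the robot touches nothing.
It fails at once if the tape, screwdriver, heatsink, tray or mouse is pushed away (more than 30 mm) (distance of any of tape, screwdriver, heatsink, tray, mouse from where it was at the start of the episode above 0.03 m).
It fails at once if the lid is dropped (falls free faster than 0.6 m/s, about 18 mm of fall) (contact force between the fingers and lid below 0.05 N and linear speed of lid above 0.6 m/s).
It fails at once if the block is dropped (falls free faster than 0.6 m/s, about 18 mm of fall) (contact force between the fingers and block below 0.05 N and linear speed of block above 0.6 m/s).
It also fails if it takes over 72 s, if anything falls off the work surface, if the arm or the gripper's body presses on something with over 40 N, if the wrist force passes 120 N, or if a joint passes its speed limit or range.

### The arm

A 6-joint arm with a two-finger parallel gripper is mounted at the origin on the work surface. World frame = base frame: x ahead of the robot, y to its left, z up, the work surface at z = 0. Lengths are in m, angles in rad, forces in N, time in s.
With the tool pointing down it reaches from about 0.325 to 0.9 m from the base axis. Payload 6.1 kg.
Tool frame: the origin (TCP) lies at the very end of the fingers, on their centre line; the grasp point (between the pads) lies robot.hold_point_z behind it (robot.hold_point_z is the distance from the TCP to the grasp point, in m); z points along the fingers, y is the line along which they close (so a half turn about z gives the same grasp; the last joint's range is limited). The gripper opens to 85 mm and grips with 20 to 120 N. Pads are 22 mm wide; open, the fingers measure 114 mm over their backs; the gripper's body (76 mm by 85 mm) begins 54 mm behind the grasp point. The pads swing forward as they close: fully open they stand 13 mm farther back than shut.
Start: joints at [-1.333, 0.22, 1.526, -0, 1.395, -0.126], TCP at [0.222, -0.584, 0.231] pointing down, gripper open.
Joint ranges: [-2.98, 2.98], [-0.91, 2.08], [0.09, 2.57], [-1.24, 4.39], [0.2, 2.65], [-2.68, 2.68]. Speed limits (rad/s): [2.57, 2.57, 3.01, 3.14, 3.14, 3.14].

### API

Orientations are given as a unit quaternion [x, y, z, w].
In Python, from workcell import robot gives the robot as it stands.
- The arm moves only by the tool apply_moves, never from a script. Its argument "series" is a list of rows, each a list of 3 entries, a list of its own where there are three numbers: the opening, from 0 (shut) to 1 (fully open), then the shift along the tool's x, y, z in mm, then the turn about the tool's z in rad. In form: [[grip, [tx, ty, tz], turn], ...]. A call has 1 to 12 rows; each row shifts and turns the commanded pose from where the row before left it, along the tool's axes as they then stand; what a row does not reach is not made up. A row lasts 1/8 s, in which the tool goes at most 62.5 mm and 10.7 degrees, less where a joint would pass 70% of its speed; a pose out of reach is approached as far as the arm can. A call is refused whole if a number of a shift passes 62.5 or a number of a turn 0.188, either way. A call with a gripper value outside its range is refused whole. The fingers move at their own pace and stop on an object; the grip force is fixed at half the most. Time passes only in rows, so rows that do not move let the fingers close. It gives the time, the measured TCP pose, the force, the opening and the grip force at its end, in the units of the state.
- robot.sense(): the state, without advancing time (a new reading comes with each control period).
- robot.read_camera(name): name is "side" or "top" or "wrist"; returns (picture, depth): 480x640x3 uint8, blue, green, red; 480x640 float32, m along the optical axis (not along the pixel's ray), 0 where there is no reading.
- robot.calibration(name): a dict with "vertical_fov" (degrees; the focal length in pixels is half the picture's height over the tangent of half this angle, whatever the lens; pixels are square), "cx", "cy" (the principal point, pixels), "k1" (the pictures are not rectified: a ray, as slopes to the right and down, at radius r is drawn at 1 + k1 r^2 times it, then the intrinsics apply), "position" and "attitude" of the camera in the world. Camera axes: x right, y down, z forward; pixel columns grow to the right and rows downward; lengths in m; the calibration is good to about 2 mm. A picture is of the moment at which its call begins: read the wrist's pose just before it. calibration takes no time and is no camera call; for the wrist camera it gives the pose at the moment of the call.
- robot.job_done(): hands the job in; it is judged then, once.
The state is a dict: "clock": time; "joint_pos": joint angles; "joint_vel": joint speeds; "tau": joint torques, N m; "eef_pos": TCP position; "orientation": TCP orientation; "wrist_force": force on the tool from outside, world axes, zero at the start; "wrist_torque": the same for the moment, N m; "opening": finger opening in m; "grasp_force": force on a finger pad.
Only numpy, scipy, OpenCV 4.12 (cv2) and the standard library are available. Lean on these libraries where they do the work, as an engineer would, in place of code of your own. Each camera call takes 0.05 s, during which the arm holds its last target. There are 200 camera calls.

## Working session

There is one attempt and no reset: what is moved stays moved. The work goes in short steps, Python scripts to look and compute and a tool call to move; the robot and the scene stay as the last step left them, time stands still between calls to the robot, and variables do not carry over. Pictures are saved under pics/ and viewed, at most 10 in all, crops included, and the job is handed in when it is done.

Besides the shell and the picture viewer there is one more tool, called as name(argument=value, ...) on one line, values as JSON. apply_moves: Moves the arm, as the interface text tells. Its arguments: {"type":"object","properties":{"series":{"type":"array"}},"required":["series"]}

```bash
mkdir -p pics; ls; cat > h.py <<'E'
import numpy as np, cv2
from scipy.spatial.transform import Rotation as R
from workcell import robot
def cam(n):
    c=robot.calibration(n); im,d=robot.read_camera(n); return im,d,c
def att(c):
    a=np.array(c["attitude"],float)
    return R.from_quat(a).as_matrix() if a.size==4 else a.reshape(3,3)
def rays(c,uv):
    f=240/np.tan(np.radians(c["vertical_fov"])/2)
    K=np.array([[f,0,c["cx"]],[0,f,c["cy"]],[0,0,1.]])
    p=cv2.undistortPoints(np.array(uv,float).reshape(-1,1,2),K,np.array([c["k1"],0,0,0.])).reshape(-1,2)
    return np.c_[p,np.ones(len(p))]
def onplane(c,uv,z):
    r=rays(c,uv)@att(c).T; o=np.array(c["position"]); return o+r*((z-o[2])/r[:,2])[:,None]
def bydepth(c,uv,d):
    return np.array(c["position"])+(rays(c,uv)*np.array(d).reshape(-1,1))@att(c).T
E
python3 - <<'E'
from h import *
print(robot.hold_point_z, robot.sense())
for n in ("top","side"):
    im,d,c=cam(n); print(n,c); cv2.imwrite(f"pics/{n}0.png",im); np.savez(f"{n}0.npz",im=im,d=d)
    import pickle; pickle.dump(c,open(n+"0.pkl","wb"))
E
```

```text
pics
0.0187 {'clock': 0.0, 'joint_pos': array([-1.33310845e+00,  2.21240265e-01,  1.52760665e+00,  1.51485299e-05,
        1.39471226e+00, -1.26079831e-01]), 'joint_vel': array([ 5.58126417e-04,  1.96578466e-04,  8.40299998e-05, -3.92917952e-04,
        7.48696123e-04, -8.15641760e-04]), 'tau': array([-1.33747006e-03, -4.96896172e+01, -3.89398241e+01, -2.47733888e-04,
        1.09637267e-02,  4.13565544e-05]), 'eef_pos': array([ 0.22224254, -0.58350231,  0.23019285]), 'orientation': array([ 9.83504447e-01,  1.80881275e-01, -4.73971713e-05, -9.82145467e-04]), 'wrist_force': array([-0.1941403 , -0.12022021,  1.07296049]), 'wrist_torque': array([0.04265249, 0.0308306 , 0.04453455]), 'grasp_force': 0.0, 'opening': 0.08494518530108007}
top {'vertical_fov': 49.06347428381089, 'cx': 313.5626367704304, 'cy': 228.86582829216042, 'k1': -0.10764345065297862, 'position': array([0.37117901, 0.01246769, 1.41820142]), 'attitude': array([ 0.71089556, -0.70269183,  0.0202854 , -0.02098081])}
side {'vertical_fov': 56.62411381164608, 'cx': 314.2583949053094, 'cy': 244.73604697576684, 'k1': 0.0076833520833352415, 'position': array([0.3580089 , 0.76089291, 0.5862756 ]), 'attitude': array([-0.06397096,  0.88176748, -0.46665964,  0.02495209])}
```

View pics/top0.png

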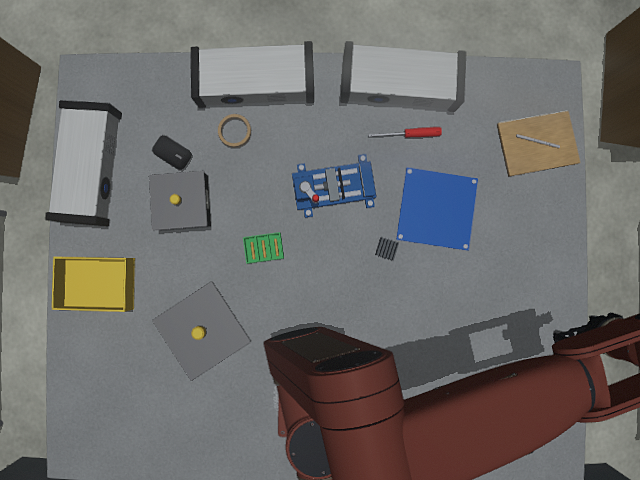

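View pics/side0.png

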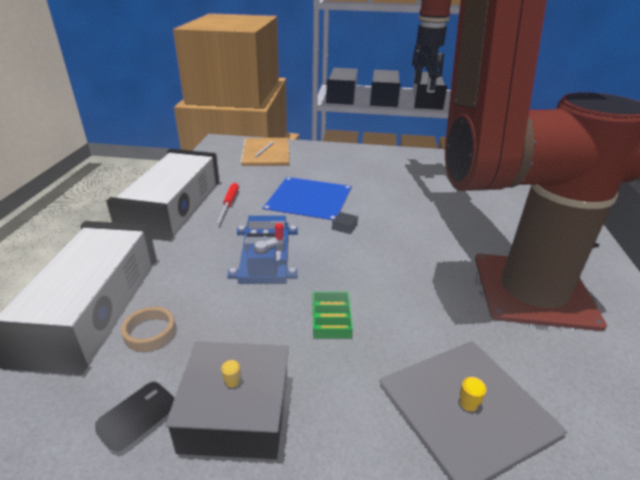

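The top view shows the box with its lid (knob 175,199), the vise (335,185; crank to the left, red knob 315,198), the mat (437,208) and a larger decoy lid (198,333). The side view agrees.

```bash
python3 - <<'E'
from h import *
import pickle
def load(n): z=np.load(n+"0.npz"); return z["im"],z["d"],pickle.load(open(n+"0.pkl","rb"))
im,d,c=load("top")
hsv=cv2.cvtColor(im,cv2.COLOR_BGR2HSV)
vv,uu=np.mgrid[:480,:640]; P=bydepth(c,np.c_[uu.ravel(),vv.ravel()],d.ravel()).reshape(480,640,3)
print("table z",np.median(P[260:300,300:400,2]))
def roi(m,x0,x1,y0,y1):
    o=np.zeros(m.shape,np.uint8); o[y0:y1,x0:x1]=m[y0:y1,x0:x1]; return o
yel=cv2.inRange(hsv,(20,120,80),(35,255,255))
def cen(m): v,u=np.nonzero(m); return [u.mean(),v.mean()]
m=roi(yel,150,215,165,240); uv=cen(m); print("lidknob",uv,m.sum()/255,onplane(c,[uv],.101),"maxz",P[...,2][m>0].max())
def rect(m,z,name):
    cn=max(cv2.findContours(m,cv2.RETR_EXTERNAL,cv2.CHAIN_APPROX_NONE)[0],key=cv2.contourArea)
    q=onplane(c,cn.reshape(-1,2),z)[:,:2]
    r=cv2.minAreaRect((q*1000).astype(np.float32)); print(name,r); return r
h=P[...,2]
rect(roi(((h>.055)&(h<.2)).astype(np.uint8)*255,140,215,165,240),.071,"lid")
blue=cv2.inRange(hsv,(105,120,60),(125,255,255))
rect(roi(blue,392,482,160,255),.003,"mat")
rect(roi(blue,285,385,145,225),.01,"visebase")
red=cv2.inRange(hsv,(0,150,80),(6,255,255))|cv2.inRange(hsv,(174,150,80),(180,255,255))
m=roi(red,300,330,180,215); uv=cen(m); print("redknob",uv,m.sum()/255,onplane(c,[uv],.110),h[m>0].max())
for n,z0,z1,zz in (("gear",.055,.075,.066),("jaw",.034,.05,.042)):
    mm=roi(((h>z0)&(h<z1)).astype(np.uint8)*255,285,385,145,225)
    v,u=np.nonzero(mm); print(n,len(u))
    for cn in cv2.findContours(mm,cv2.RETR_EXTERNAL,cv2.CHAIN_APPROX_NONE)[0]:
        if cv2.contourArea(cn)>25: print(n,cv2.minAreaRect((onplane(c,cn.reshape(-1,2),zz)[:,:2]*1000).astype(np.float32)))
cv2.imwrite("pics/vise0.png",cv2.resize(im[145:225,285:385],None,fx=7,fy=7,interpolation=cv2.INTER_CUBIC))
im,d,c2=load("side")
m=cv2.inRange(cv2.cvtColor(im,cv2.COLOR_BGR2HSV),(18,120,80),(35,255,255)); m=roi(m,210,255,350,395); print("side lidknob",onplane(c2,[cen(m)],.09))
print(robot.calibration("wrist"))
E
```

```text
table z -0.00012370949848838908
lidknob [np.float64(174.45569620253164), np.float64(198.86075949367088)] 79.0 [[0.52033617 0.36817805 0.101     ]] maxz 0.10953118558451491
lid ((521.3757934570312, 367.4075622558594), (144.7113037109375, 148.05308532714844), 5.118460655212402)
mat ((513.4964599609375, -320.8415222167969), (199.5915069580078, 200.14474487304688), 81.94892120361328)
visebase ((571.1815185546875, -38.70454406738281), (145.1659393310547, 214.72084045410156), 9.5681791305542)
redknob [np.float64(315.4193548387097), np.float64(197.4516129032258)] 31.0 [[0.52638434 0.01047009 0.11      ]] 1.4182014170336905
gear 297
gear ((557.4746704101562, 39.92239761352539), (59.794776916503906, 49.470794677734375), 8.889877319335938)
jaw 897
jaw ((572.727294921875, -38.884620666503906), (85.57577514648438, 83.42539978027344), 51.80281066894531)
jaw ((586.0018920898438, -124.74934387207031), (87.43153381347656, 29.65100860595703), 9.652990341186523)
side lidknob [[0.52222983 0.36776287 0.09      ]]
{'vertical_fov': 64.12180196302413, 'cx': 319.48038081201867, 'cy': 242.9461183149257, 'k1': -0.07792783811515551, 'position': array([ 0.28794813, -0.55910882,  0.37314376]), 'attitude': array([ 0.81530629, -0.56186436, -0.08006814,  0.11477453])}
```

View pics/vise0.png

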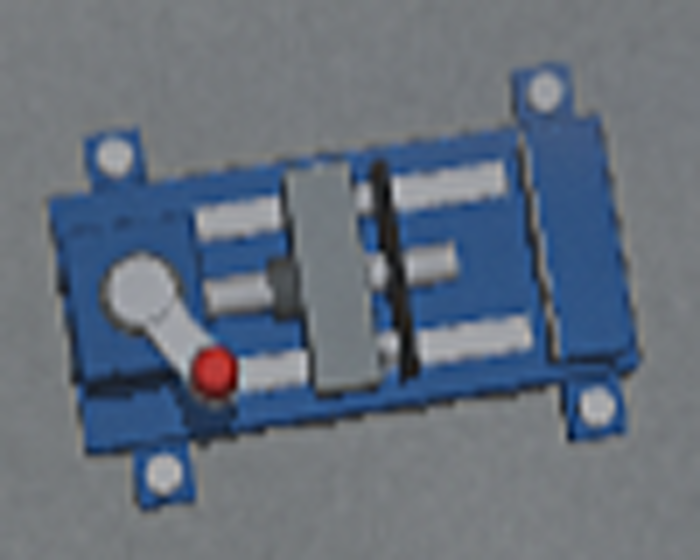

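Checks hold: lid measures 145×148 at yaw 5°, mat 200×200, crank radius 43. The vise origin is about (0.580,-0.094) at yaw 9.5°, with the crank near 2.55 rad. Moving over to the lid now.

```bash
cat >> h.py <<'E'
def to(x,y,z,yaw=None):
    """print remaining shift in tool axes (mm) to a world point; turn about tool z to reach yaw of tool x"""
    s=robot.sense(); M=R.from_quat(s["orientation"]).as_matrix(); d=M.T@(np.array([x,y,z])-s["eef_pos"])*1000
    phi=np.arctan2(M[1,0],M[0,0]); n=np.linalg.norm(d)
    print("shift",d.round(1),"len",n.round(),"phi",phi.round(4),"turn",None if yaw is None else (-(yaw-phi)).round(3),"t",s["clock"],"F",s["wrist_force"].round(1),"op",s["opening"],"j",s["joint_pos"].round(2))
V0=np.array([.580,-.094]); VA=np.radians(9.5)
E
```

apply_moves(series=[[1,[31,-39,0],0],[1,[31,-39,0],0],[1,[31,-39,0],0],[1,[31,-39,0],0],[1,[31,-39,0],0],[1,[31,-39,0],0],[1,[31,-39,0],0],[1,[31,-39,0],0],[1,[31,-39,0],0],[1,[31,-39,0],0],[1,[31,-39,0],0],[1,[31,-39,0],0]])

```text
clock: 1.6
eef_pos: [0.4036, -0.0127, 0.2312]
orientation: [0.984, 0.181, 0.0, 0.0]
wrist_force: [0.8, 0.2, -0.7]
opening: 0.0855
grasp_force: 0.0
```

apply_moves(series=[[1,[31,-39,0],0],[1,[31,-39,0],0],[1,[31,-39,0],0],[1,[31,-39,0],0],[1,[31,-39,0],0],[1,[31,-39,0],0],[1,[31,-39,0],0],[1,[31,-39,0],0],[1,[0,0,0],0],[1,[0,0,0],0]])

```text
clock: 2.85
eef_pos: [0.5238, 0.3652, 0.2304]
orientation: [0.983, 0.181, -0.001, 0.0]
wrist_force: [-0.7, 0.8, 0.2]
opening: 0.0853
grasp_force: 0.0
```

```bash
python3 - <<'E'
from h import *
im,d,c=cam("wrist"); 
hsv=cv2.cvtColor(im,cv2.COLOR_BGR2HSV); y=cv2.inRange(hsv,(20,120,80),(35,255,255))
n,l,st,ce=cv2.connectedComponentsWithStats(y); i=1+st[1:,4].argmax(); print(st[i],ce[i],onplane(c,[ce[i]],.09))
cv2.imwrite("pics/w1.png",im)
to(.521,.368,.077)
E
```

```text
[    0   241   150   163 15261] [ 61.12574536 319.49413538] [[0.37055522 0.54254616 0.09      ]]
shift [ -1.4  -4.1 153.8] len 154.0 phi 0.3636 turn None t 2.9 F [-0.5 -0.5 -0.5] op 0.08520098690061235 j [ 0.48  0.25  1.49 -0.    1.4   1.69]
```

View pics/w1.png

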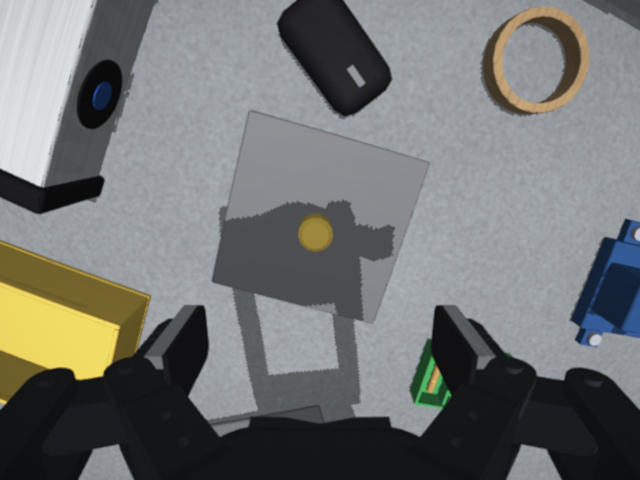

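The wrist view shows the lid's knob at (315,233) with clear room for the fingers; the yellow bin at the left had caught the mask.

```bash
python3 - <<'E'
from h import *
c=robot.calibration("wrist"); p=onplane(c,[(315.5,233)],.101)[0]; print(p); to(p[0],p[1],.077)
E
```

```text
[0.52195715 0.366708   0.101     ]
shift [ -1.   -2.6 153.8] len 154.0 phi 0.3636 turn None t 2.9 F [-0.5 -0.5 -0.5] op 0.08520098690061235 j [ 0.48  0.25  1.49 -0.    1.4   1.69]
```

apply_moves(series=[[1,[-1,-3,30],0],[1,[0,0,35],0],[1,[0,0,35],0],[1,[0,0,30],0],[1,[0,0,15],0],[1,[0,0,8],0],[1,[0,0,0],0],[0,[0,0,0],0],[0,[0,0,0],0],[0,[0,0,0],0],[0,[0,0,0],0],[0,[0,0,0],0]])

```text
clock: 4.4
eef_pos: [0.5227, 0.3682, 0.079]
orientation: [0.983, 0.181, 0.001, -0.0]
wrist_force: [-0.4, 0.1, 5.1]
opening: 0.024
grasp_force: 59.3
```

apply_moves(series=[[0,[0,0,-10],0],[0,[0,0,-20],0],[0,[0,0,-30],0],[0,[0,0,-35],0],[0,[0,0,-25],0],[0,[-6,15,0],0],[0,[-12,30,0],0],[0,[-15,38,0],0],[0,[-15,38,0],0],[0,[-15,38,0],0],[0,[-15,38,0],0],[0,[-15,38,0],0]])

```text
clock: 5.9
eef_pos: [0.5175, 0.1129, 0.1969]
orientation: [0.984, 0.181, -0.001, 0.0]
wrist_force: [-0.6, -0.3, -1.9]
opening: 0.024
grasp_force: 59.0
```

apply_moves(series=[[0,[-15,38,0],0],[0,[-15,38,0],0],[0,[-15,38,0],0],[0,[-15,38,0],0],[0,[-15,38,0],0],[0,[-15,38,0],0],[0,[-15,38,0],0],[0,[-15,38,0],0],[0,[-15,38,0],0],[0,[-15,38,0],0],[0,[-8,20,0],0],[0,[0,0,0],0]])

```text
clock: 7.4
eef_pos: [0.5124, -0.3158, 0.1972]
orientation: [0.984, 0.18, -0.001, -0.001]
wrist_force: [0.7, -0.1, -1.6]
opening: 0.024
grasp_force: 59.2
```

```bash
python3 - <<'E'
from h import *
to(.5135,-.321,.024)
im,d,c=cam("top"); cv2.imwrite("pics/t2.png",im[100:340,200:520].repeat(2,0).repeat(2,1))
E
```

```text
shift [ -0.7   5.5 173.2] len 173.0 phi 0.3614 turn None t 7.4 F [ 0.7 -0.1 -1.6] op 0.02403405389803235 j [-0.68  0.19  1.62 -0.    1.33  0.53]
```

View pics/t2.png

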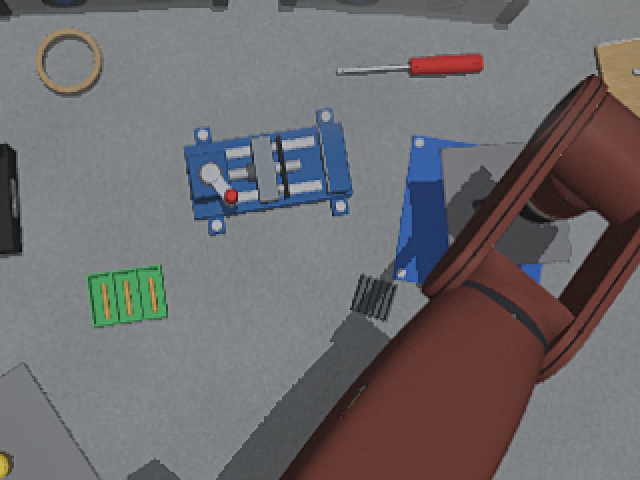

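The top crop shows the lid held over the mat (plate at about 510,200), with the box and the other objects undisturbed. Lowering it.

apply_moves(series=[[0,[0,5,20],0],[0,[0,0,35],0],[0,[0,0,40],0],[0,[0,0,35],0],[0,[0,0,20],0],[0,[0,0,10],0],[0,[0,0,7],0],[0,[0,0,4],0],[0,[0,0,2],0],[0,[0,0,0],0]])

```text
clock: 8.7
eef_pos: [0.5157, -0.3198, 0.0258]
orientation: [0.984, 0.181, 0.0, 0.0]
wrist_force: [-0.8, -0.5, -2.4]
opening: 0.0238
grasp_force: 59.2
```

apply_moves(series=[[0,[0,0,1],0],[0,[0,0,1],0],[0,[0,0,1],0],[0,[0,0,0],0]])

```text
clock: 9.2
eef_pos: [0.5153, -0.3194, 0.0221]
orientation: [0.983, 0.181, -0.0, -0.0]
wrist_force: [-0.1, -0.0, -1.4]
opening: 0.0235
grasp_force: 59.2
```

apply_moves(series=[[0,[0,0,1],0],[0,[0,0,0],0]])

```text
clock: 9.45
eef_pos: [0.5154, -0.3195, 0.022]
orientation: [0.983, 0.181, -0.0, -0.0]
wrist_force: [-2.4, 1.7, 5.7]
opening: 0.0237
grasp_force: 59.9
```

Contact. I'll release and raise, then go back to the box.

apply_moves(series=[[1,[0,0,0],0],[1,[0,0,0],0],[1,[0,0,0],0],[1,[0,0,0],0],[1,[0,0,0],0],[1,[0,0,-20],0],[1,[0,0,-40],0],[1,[0,0,-50],0],[1,[0,0,-50],0],[1,[0,0,-30],0],[1,[15,-38,-20],0],[1,[18,-46,0],0]])

```text
clock: 10.95
eef_pos: [0.5176, -0.2298, 0.2357]
orientation: [0.984, 0.18, 0.002, 0.002]
wrist_force: [0.6, -0.3, 0.5]
opening: 0.0853
grasp_force: 0.0
```

```bash
python3 - <<'E'
from h import *
to(.500,.345,.25)
E
```

```text
shift [ 187.1 -543.7  -16.4] len 575.0 phi 0.3619 turn None t 10.95 F [ 0.6 -0.3  0.5] op 0.0853068041916862 j [-0.56  0.07  1.68  0.    1.38  0.65]
```

apply_moves(series=[[1,[20,-30,-3],0],[1,[23,-36,-3],0],[1,[23,-36,-3],0],[1,[23,-36,-3],0],[1,[20,-30,-3],0],[1,[4,-4,0],0],[1,[0,0,0],0],[1,[0,0,0],0]])

```text
clock: 11.95
eef_pos: [0.5606, -0.0294, 0.2465]
orientation: [0.984, 0.18, -0.0, 0.0]
wrist_force: [0.2, 0.9, 0.4]
opening: 0.0856
grasp_force: 0.0
```

```bash
python3 - <<'E'
from h import *
import pickle
im,d,c=cam("wrist"); cv2.imwrite("pics/w3.png",im); np.savez("w3.npz",im=im,d=d); pickle.dump(c,open("w3.pkl","wb"))
to(.521,.367,.25)
E
```

```text
shift [ 103.6 -384.7   -3.7] len 398.0 phi 0.3624 turn None t 12.0 F [0.4 1.  0.2] op 0.08535514372201497 j [-0.19  0.06  1.68 -0.    1.41  1.02]
```

View pics/w3.png

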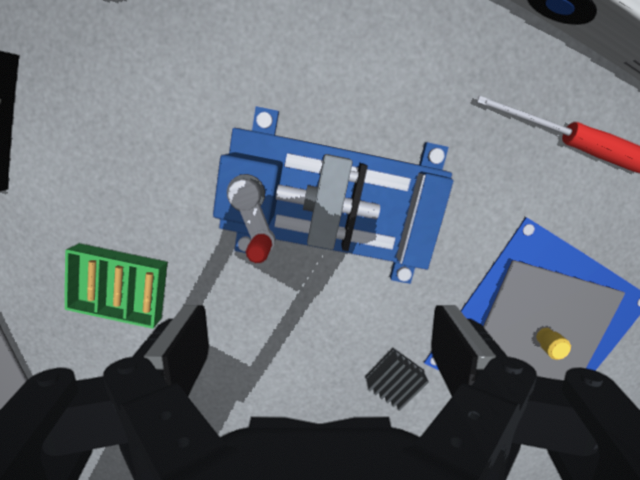

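The wrist view shows the vise: fixed jaw (430,220), pad (355,207), crank hub (246,193), red knob (258,248); the lid lies flat on the mat (550,330). Now on to the box, measuring the vise from this frame.

apply_moves(series=[[1,[8,-25,0],0],[1,[12,-45,0],0],[1,[12,-45,0],0],[1,[12,-45,0],0],[1,[12,-45,0],0],[1,[12,-45,0],0],[1,[12,-45,0],0],[1,[12,-45,0],0],[1,[8,-30,0],0],[1,[4,-15,0],0],[1,[0,0,0],0],[1,[0,0,0],0]])

```text
clock: 13.5
eef_pos: [0.5215, 0.3671, 0.2462]
orientation: [0.984, 0.18, -0.0, 0.0]
wrist_force: [-0.2, -1.0, -0.3]
opening: 0.0852
grasp_force: 0.0
```

```bash
python3 - <<'E'
from h import *
import pickle
z=np.load("w3.npz"); im,d=z["im"],z["d"]; c=pickle.load(open("w3.pkl","rb"))
vv,uu=np.mgrid[:480,:640]; P=bydepth(c,np.c_[uu.ravel(),vv.ravel()],d.ravel()).reshape(480,640,3); h=P[...,2]
def comps(z0,z1,zz,x0,x1,y0,y1,a=60):
    m=np.zeros((480,640),np.uint8); m[y0:y1,x0:x1]=(((h>z0)&(h<z1))*255)[y0:y1,x0:x1]
    for cn in cv2.findContours(m,cv2.RETR_EXTERNAL,cv2.CHAIN_APPROX_NONE)[0]:
        if cv2.contourArea(cn)>a: print(z0,cn.mean((0,1)).round(),cv2.minAreaRect((onplane(c,cn.reshape(-1,2),zz)[:,:2]*1000).astype(np.float32)))
comps(.036,.048,.042,205,465,100,290)
comps(.060,.069,.066,205,300,100,290)
comps(.072,.083,.079,205,300,100,290,30)
comps(.108,.118,.113,205,300,100,290,20)
comps(.005,.015,.011,440,640,240,420)
im,d,c=cam("wrist"); cv2.imwrite("pics/w4.png",im); np.savez("w4.npz",im=im,d=d); pickle.dump(c,open("w4.pkl","wb"))
E
```

```text
0.036 [426. 220.] ((586.501708984375, -125.9970703125), (89.64771270751953, 30.785829544067383), 9.899724960327148)
0.036 [330. 205.] ((573.4315795898438, -34.75994873046875), (87.72411346435547, 92.34777069091797), 71.2752914428711)
0.06 [245. 190.] ((558.99169921875, 37.59624481201172), (56.46137619018555, 49.60746383666992), 9.698359489440918)
0.072 [253. 212.] ((545.1049194335938, 25.425853729248047), (60.39144515991211, 26.629579544067383), 37.01927947998047)
0.108 [257. 251.] ((528.4144897460938, 8.979621887207031), (16.66420555114746, 17.54140281677246), 20.760696411132812)
0.005 [552. 318.] ((524.1043090820312, -320.67828369140625), (126.2127685546875, 148.77590942382812), 5.195489883422852)
```

View pics/w4.png

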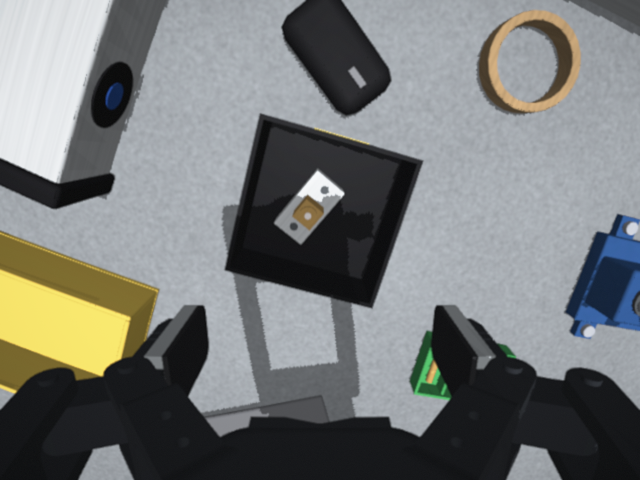

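The open box shows the block near its middle, long side along about (293,232)–(330,185), brass neck at (308,212).

```bash
sed -i 's/^V0=.*/V0=np.array([.5813,-.095]); VA=np.radians(9.75)/' h.py; python3 - <<'E'
from h import *
import pickle
z=np.load("w4.npz"); im,d=z["im"],z["d"]; c=pickle.load(open("w4.pkl","rb"))
vv,uu=np.mgrid[:480,:640]; P=bydepth(c,np.c_[uu.ravel(),vv.ravel()],d.ravel()).reshape(480,640,3); h=P[...,2]
def comps(n,m,zz):
    k=np.zeros((480,640),np.uint8); k[150:265,255:385]=m[150:265,255:385]
    cn=max(cv2.findContours(k,cv2.RETR_EXTERNAL,cv2.CHAIN_APPROX_NONE)[0],key=cv2.contourArea)
    print(n,cv2.minAreaRect((onplane(c,cn.reshape(-1,2),zz)[:,:2]*1000).astype(np.float32)))
comps("neck",((h>.052)&(h<.059))*255,.058)
comps("tip",((h>.0595)&(h<.066))*255,.062)
comps("block",((h>.02)&(h<.09))*255,.028)
comps("neckall",((h>.04)&(h<.09))*255,.058)
m=np.zeros((480,640),np.uint8); m[80:330,200:450]=(((h>.055)&(h<.075))*255)[80:330,200:450]
cn=max(cv2.findContours(m,cv2.RETR_EXTERNAL,cv2.CHAIN_APPROX_NONE)[0],key=cv2.contourArea)
print("box",cv2.minAreaRect((onplane(c,cn.reshape(-1,2),.066)[:,:2]*1000).astype(np.float32)))
v,u=np.nonzero(((h>.022)&(h<.033))[150:265,255:385]); q=P[v+150,u+255,:2]; q=q-q.mean(0); w,e=np.linalg.eigh(q.T@q); print("axis",np.degrees(np.arctan2(e[1,1],e[0,1])))
to(.521,.367,.06)
E
```

```text
neck ((519.1221313476562, 376.9889831542969), (20.496057510375977, 20.734304428100586), 70.50322723388672)
tip ((518.7592163085938, 376.8043212890625), (15.992329597473145, 14.831693649291992), 20.6302490234375)
block ((518.882080078125, 376.9275207519531), (34.313987731933594, 65.83963775634766), 70.2855453491211)
neckall ((520.113525390625, 377.0885314941406), (21.333738327026367, 22.54261016845703), 70.56344604492188)
box ((521.8797607421875, 366.70269775390625), (140.0717010498047, 140.9503631591797), 5.098829746246338)
axis 143.6382112879107
shift [ -0.4  -0.2 186.3] len 186.0 phi 0.3622 turn None t 13.55 F [-0.1  0.3  0.1] op 0.08525856251435243 j [ 0.49  0.24  1.47 -0.    1.43  1.7 ]
```

apply_moves(series=[[0.6,[0,0,15],0.176],[0.6,[0,0,15],0.177],[0.6,[0,0,15],0.176],[0.6,[0,0,15],0.177],[0.6,[0,0,0],0],[0.6,[0,0,0],0]])

```text
clock: 14.3
eef_pos: [0.5216, 0.368, 0.1871]
orientation: [0.986, -0.169, 0.0, -0.0]
wrist_force: [0.1, 0.4, 0.1]
opening: 0.0514
grasp_force: 0.0
```

```bash
python3 - <<'E'
from h import *
to(.519,.377,.033,np.radians(-19.6))
E
```

```text
shift [ -5.5  -7.5 154.1] len 154.0 phi -0.3397 turn 0.002 t 14.3 F [0.1 0.4 0.1] op 0.05136979664290017 j [ 0.49  0.28  1.54 -0.    1.32  2.4 ]
```

apply_moves(series=[[0.6,[-5.5,-7.5,20],0.003],[0.6,[0,0,35],0],[0.6,[0,0,35],0],[0.6,[0,0,30],0],[0.6,[0,0,20],0],[0.6,[0,0,10],0],[0.6,[0,0,4],0],[0.6,[0,0,0],0]])

```text
clock: 15.3
eef_pos: [0.5189, 0.3778, 0.0331]
orientation: [0.985, -0.172, 0.001, -0.0]
wrist_force: [0.9, 0.2, -0.4]
opening: 0.0512
grasp_force: 0.0
```

```bash
python3 - <<'E'
from h import *
to(.519,.377,.033,np.radians(-19.6))
E
```

```text
shift [0.4 0.7 0.1] len 1.0 phi -0.3451 turn -0.003 t 15.3 F [ 0.9  0.2 -0.4] op 0.05116767082289504 j [0.51 0.46 1.62 0.   1.06 2.42]
```

apply_moves(series=[[0,[0,0,0],0],[0,[0,0,0],0],[0,[0,0,0],0],[0,[0,0,0],0],[0,[0,0,-8],0],[0,[0,0,-20],0],[0,[0,0,-35],0],[0,[0,0,-40],0],[0,[0,0,-40],0],[0,[0,0,-20],0],[0,[0,0,0],0]])

```text
clock: 16.68
eef_pos: [0.5192, 0.378, 0.1974]
orientation: [0.985, -0.172, 0.001, -0.001]
wrist_force: [-0.4, 0.7, -4.5]
opening: 0.0186
grasp_force: 59.2
```

```bash
python3 - <<'E'
from h import *
to(V0[0],V0[1],.20,VA)
E
```

```text
shift [218.4 424.1  -3.2] len 477.0 phi -0.3451 turn -0.515 t 16.675 F [-0.4  0.7 -4.5] op 0.018576667748291774 j [0.51 0.28 1.52 0.   1.34 2.42]
```

apply_moves(series=[[0,[0,0,0],-0.172],[0,[0,0,0],-0.172],[0,[0,0,0],-0.172],[0,[-1,20,0],0],[0,[-2,38,0],0],[0,[-2,48,0],0],[0,[-2,48,0],0],[0,[-2,48,0],0],[0,[-2,48,0],0],[0,[-2,48,0],0],[0,[-2,48,0],0],[0,[-2,48,0],0]])

```text
clock: 18.18
eef_pos: [0.5672, -0.0161, 0.1937]
orientation: [0.996, 0.084, -0.001, -0.0]
wrist_force: [0.3, 0.5, -4.5]
opening: 0.019
grasp_force: 59.2
```

apply_moves(series=[[0,[-2,38,0],0],[0,[0,25,0],0],[0,[0,10,0],0],[0,[0,0,0],0],[0,[0,0,0],0]])

```text
clock: 18.8
eef_pos: [0.5786, -0.085, 0.1949]
orientation: [0.996, 0.085, -0.0, -0.0]
wrist_force: [-0.8, -0.1, -3.9]
opening: 0.0185
grasp_force: 59.4
```

```bash
python3 - <<'E'
from h import *
t=V0+5e-3*np.array([-np.sin(VA),np.cos(VA)]); to(t[0],t[1],.049,VA)
im,d,c=cam("wrist"); cv2.imwrite("pics/w5.png",im)
im,d,c=cam("side"); cv2.imwrite("pics/s5.png",im[100:400,100:420].repeat(2,0).repeat(2,1)[:600])
E
```

```text
shift [  1.1   5.4 145.9] len 146.0 phi 0.1711 turn 0.001 t 18.8 F [-0.8 -0.1 -3.9] op 0.01853822927461869 j [-0.28  0.15  1.67  0.    1.32  1.12]
```

View pics/w5.png

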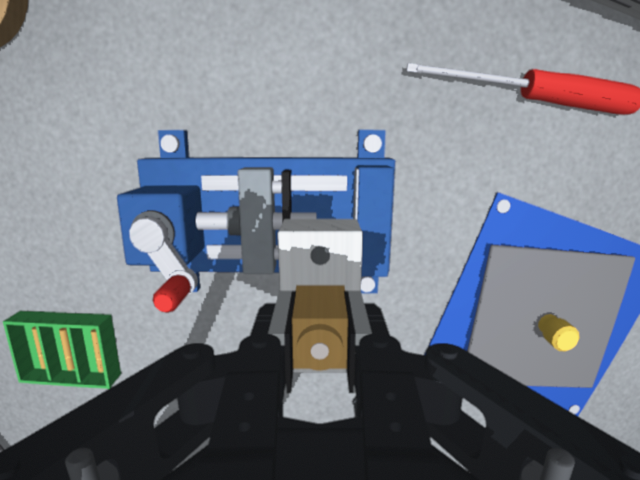

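The block hangs aligned with the jaws, between the pad (287,195) and the fixed jaw (375,220). Lowering it.

apply_moves(series=[[0,[1,5.5,20],0],[0,[0,0,35],0],[0,[0,0,35],0],[0,[0,0,20],0],[0,[0,0,12],0],[0,[0,0,8],0],[0,[0,0,6],0],[0,[0,0,4],0],[0,[0,0,2],0],[0,[0,0,1],0],[0,[0,0,0],0]])

```text
clock: 20.27
eef_pos: [0.581, -0.0913, 0.0525]
orientation: [0.996, 0.085, 0.0, 0.0]
wrist_force: [-0.4, 0.2, -4.0]
opening: 0.0186
grasp_force: 59.3
```

apply_moves(series=[[0,[0,0,1],0],[0,[0,0,1],0],[0,[0,0,1],0],[0,[0,0,0],0]])

```text
clock: 20.78
eef_pos: [0.5809, -0.0913, 0.0495]
orientation: [0.996, 0.085, 0.0, 0.0]
wrist_force: [-1.4, 0.4, -1.4]
opening: 0.0187
grasp_force: 59.5
```

apply_moves(series=[[0,[0,0,1],0],[0,[0,0,0],0]])

```text
clock: 21.02
eef_pos: [0.581, -0.0914, 0.0494]
orientation: [0.996, 0.085, -0.0, 0.0]
wrist_force: [-5.3, -0.1, 6.0]
opening: 0.019
grasp_force: 60.6
```

apply_moves(series=[[0.6,[0,0,0],0],[0.6,[0,0,0],0],[0.6,[0,0,0],0],[0.6,[0,0,0],0],[0.6,[0,0,-15],0],[0.6,[0,0,-35],0],[0.6,[0,0,-45],0],[0.6,[0,0,-40],0],[0.6,[0,0,-20],0],[0.6,[0,0,0],0]])

```text
clock: 22.28
eef_pos: [0.5819, -0.0916, 0.2053]
orientation: [0.996, 0.085, 0.002, 0.001]
wrist_force: [0.2, 0.2, -0.7]
opening: 0.0507
grasp_force: 0.0
```

```bash
python3 - <<'E'
from h import *
im,d,c=cam("wrist"); cv2.imwrite("pics/w6.png",im)
to(.5284,.009,.089,VA)
E
```

```text
shift [ -34.6 -107.7  114.1] len 161.0 phi 0.1708 turn 0.001 t 22.325 F [-1.2  0.9  0.1] op 0.05119984233117136 j [-0.29  0.15  1.66 -0.    1.33  1.11]
```

View pics/w6.png

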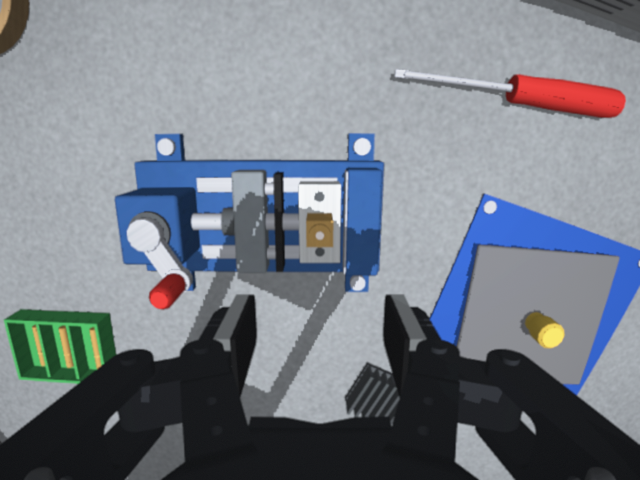

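The block stands square by the fixed jaw (320,225). Going to the crank knob.

apply_moves(series=[[0.6,[-10,-30,0],0],[0.6,[-14,-44,0],0],[0.6,[-10,-33,5],0],[0.6,[0,-1,20],0],[0.6,[0,0,30],0],[0.6,[0,0,30],0],[0.6,[0,0,20],0],[0.6,[0,0,10],0],[0.6,[0,0,0],0]])

```text
clock: 23.45
eef_pos: [0.5276, 0.0095, 0.0866]
orientation: [0.996, 0.085, -0.002, -0.0]
wrist_force: [0.6, -0.0, 0.3]
opening: 0.0512
grasp_force: 0.0
```

```bash
python3 - <<'E'
from h import *
to(.5284,.009,.087,VA)
E
```

```text
shift [ 0.7  0.6 -0.4] len 1.0 phi 0.1707 turn 0.001 t 23.45 F [ 0.6 -0.   0.3] op 0.05122910741834407 j [-0.13  0.15  1.9   0.    1.1   1.27]
```

apply_moves(series=[[0,[0,0,0],0],[0,[0,0,0],0],[0,[0,0,0],0],[0,[0,0,0],0]])

```text
clock: 23.95
eef_pos: [0.5298, 0.0094, 0.0894]
orientation: [0.996, 0.085, 0.001, 0.0]
wrist_force: [-1.3, 0.7, 6.0]
opening: 0.0157
grasp_force: 58.9
```

```bash
python3 - <<'E'
from h import *
s=robot.sense(); ax=V0+.135*np.array([-np.sin(VA),np.cos(VA)]); r=(s["eef_pos"][:2]-ax)*1000
x=np.cos(VA)*r[0]+np.sin(VA)*r[1]; y=-(-np.sin(VA)*r[0]+np.cos(VA)*r[1]); a0=np.arctan2(y,x)
print(ax,np.hypot(x,y),a0,s["opening"],s["grasp_force"],s["wrist_force"])
a=np.linspace(a0,10.3,29); print((42*np.diff(np.c_[np.cos(a),np.sin(a)],axis=0)).round(1).tolist())
E
```

```text
[0.55843782 0.03805007] 40.52945973431752 2.52587303535826 0.015732048834041078 58.873437732690945 [-1.26186176  0.66168232  6.00905841]
[[-5.3, -10.3], [-2.3, -11.4], [0.9, -11.6], [4.1, -10.9], [6.9, -9.4], [9.2, -7.1], [10.8, -4.3], [11.6, -1.2], [11.4, 2.0], [10.5, 5.1], [8.7, 7.7], [6.2, 9.8], [3.3, 11.1], [0.1, 11.6], [-3.1, 11.2], [-6.0, 9.9], [-8.5, 7.9], [-10.4, 5.3], [-11.4, 2.2], [-11.6, -1.0], [-10.9, -4.1], [-9.3, -7.0], [-7.1, -9.2], [-4.2, -10.8], [-1.1, -11.6], [2.1, -11.4], [5.1, -10.4], [7.8, -8.6]]
```

apply_moves(series=[[0,[0,0,-2],0],[0,[-5,-10,0],0],[0,[-2.5,-11.5,0],0],[0,[1,-11.5,0],0],[0,[4,-11,0],0],[0,[7,-9.5,0],0],[0,[9,-7,0],0],[0,[0,0,0],0]])

```text
clock: 24.95
eef_pos: [0.5341, 0.0692, 0.0898]
orientation: [0.996, 0.086, 0.002, 0.002]
wrist_force: [10.1, -7.4, -9.3]
opening: 0.0156
grasp_force: 59.5
```

```bash
cat >> h.py <<'E'
def crank(n,end,off=0):
    s=robot.sense(); ax=V0+.135*np.array([-np.sin(VA),np.cos(VA)]); r=(s["eef_pos"][:2]-ax)*1000
    x=np.cos(VA)*r[0]+np.sin(VA)*r[1]; y=-(-np.sin(VA)*r[0]+np.cos(VA)*r[1]); a0=np.arctan2(y,x)+off*2*np.pi
    print(np.hypot(x,y),a0,s["opening"],s["grasp_force"],s["wrist_force"].round(1))
    a=np.linspace(a0,end,n+1); p=np.c_[42*np.cos(a),42*np.sin(a)]; p[0]=x,y; print(np.diff(p,axis=0).round(1).tolist())
E
python3 -c "
from h import *
crank(22,10.3,1)"
```

```text
39.521808164177735 4.220035509166515 0.015567411487236641 59.51110109919682 [10.1 -7.4 -9.3]
[[9.7, -6.2], [11.5, -0.9], [11.3, 2.3], [10.3, 5.3], [8.5, 7.9], [6.0, 9.9], [3.1, 11.2], [-0.1, 11.6], [-3.3, 11.1], [-6.2, 9.8], [-8.6, 7.7], [-10.4, 5.1], [-11.4, 2.1], [-11.5, -1.1], [-10.8, -4.2], [-9.2, -7.0], [-7.0, -9.2], [-4.2, -10.8], [-1.1, -11.5], [2.1, -11.4], [5.1, -10.4], [7.8, -8.6]]
```

```bash
sed -i 's/ax=V0+.135\*np.array(\[-np.sin(VA),np.cos(VA)\]); r=/ax=np.array([.561,.038]); r=/' h.py
python3 -c "
from h import *
crank(22,10.3,1)"
```

```text
41.185376022420705 4.171714671978787 0.015567411487236641 59.51110109919682 [10.1 -7.4 -9.3]
[[10.3, -5.3], [11.6, -1.4], [11.5, 1.8], [10.6, 4.9], [8.8, 7.6], [6.4, 9.8], [3.5, 11.1], [0.3, 11.7], [-3.0, 11.3], [-5.9, 10.0], [-8.5, 8.0], [-10.4, 5.4], [-11.4, 2.3], [-11.6, -0.9], [-10.9, -4.1], [-9.4, -6.9], [-7.1, -9.2], [-4.3, -10.8], [-1.2, -11.6], [2.1, -11.5], [5.1, -10.5], [7.8, -8.6]]
```

apply_moves(series=[[0,[11,-4.5,1],0],[0,[11.6,-1.4,0],0],[0,[11.5,2,0],0],[0,[10.6,5,0],0],[0,[9,7.6,0],0],[0,[6.4,9.8,0],0],[0,[0,0,0],0]])

```text
clock: 25.82
eef_pos: [0.595, 0.0624, 0.0895]
orientation: [0.996, 0.085, 0.0, 0.0]
wrist_force: [0.6, -2.4, 2.7]
opening: 0.0158
grasp_force: 61.0
```

```bash
python3 -c "
from h import *
crank(16,10.3,1)"
```

```text
41.85846731245028 5.831058028091425 0.01575709845328204 60.95694427611306 [ 0.6 -2.4  2.7]
[[3.7, 11.1], [0.4, 11.7], [-2.8, 11.3], [-5.9, 10.1], [-8.4, 8.1], [-10.3, 5.5], [-11.4, 2.4], [-11.7, -0.8], [-11.0, -4.0], [-9.4, -6.9], [-7.2, -9.2], [-4.4, -10.9], [-1.2, -11.6], [2.1, -11.5], [5.2, -10.5], [7.8, -8.7]]
```

Tracking well; continuing.

apply_moves(series=[[0,[3.7,11.1,0],0],[0,[0.4,11.7,0],0],[0,[-2.8,11.3,0],0],[0,[-5.9,10.1,0],0],[0,[-8.4,8.1,0],0],[0,[-10.3,5.5,0],0],[0,[-11.4,2.4,0],0],[0,[0,0,0],0]])

```text
clock: 26.82
eef_pos: [0.5703, -0.0039, 0.0896]
orientation: [0.996, 0.085, 0.0, 0.001]
wrist_force: [-0.6, -5.5, 2.2]
opening: 0.0159
grasp_force: 60.9
```

```bash
python3 -c "
from h import *
crank(9,10.3,1)"
```

```text
42.951782261243146 7.805954824935192 0.01591652914654606 60.93311973614618 [-0.6 -5.5  2.2]
[[-11.6, -2.0], [-10.8, -4.2], [-9.3, -7.0], [-7.0, -9.2], [-4.2, -10.8], [-1.1, -11.5], [2.1, -11.4], [5.1, -10.4], [7.8, -8.6]]
```

apply_moves(series=[[0,[-11.6,-1.5,0],0],[0,[-10.8,-4.2,0],0],[0,[-9.3,-7,0],0],[0,[-7,-9.2,0],0],[0,[0,0,0],0]])

```text
clock: 27.45
eef_pos: [0.5275, 0.0125, 0.0894]
orientation: [0.996, 0.086, -0.001, 0.001]
wrist_force: [-4.0, -3.3, 5.9]
opening: 0.0156
grasp_force: 61.3
```

```bash
python3 -c "
from h import *
crank(5,10.35,1)"
```

```text
42.097635994356025 8.943272634552402 0.015644090308350053 61.32762979832478 [-4.  -3.3  5.9]
[[-3.9, -11.1], [-0.7, -11.8], [2.6, -11.5], [5.7, -10.3], [8.3, -8.3]]
```

apply_moves(series=[[0,[-3.7,-11.1,0],0],[0,[-0.7,-11.8,0],0],[0,[2.6,-11.5,0],0],[0,[5.7,-10.3,0],0],[0,[8,-8,0],0],[0,[0,0,0],0]])

```text
clock: 28.2
eef_pos: [0.532, 0.067, 0.0895]
orientation: [0.996, 0.086, 0.0, 0.0]
wrist_force: [1.6, -0.9, 3.2]
opening: 0.0159
grasp_force: 61.0
```

```bash
python3 -c "
from h import *
crank(2,10.4,1)
im,d,c=cam('wrist')
cv2.imwrite('pics/w7.png',im)"
```

```text
41.00655006334043 4.098008718470245 0.015863192029207166 60.98534222692251 [ 1.6 -0.9  3.2]
[[47.5, 68.1], [-47.4, -69.3]]
```

Crank at about 10.38 rad, short of the end stop. Letting go and rising.

apply_moves(series=[[0.6,[0,0,0],0],[0.6,[0,0,0],0],[0.6,[0,0,0],0],[0.6,[0,0,0],0],[0.6,[0,0,-15],0],[0.6,[0,0,-30],0],[0.6,[0,0,-40],0],[0.6,[0,0,-40],0],[0.6,[-20,20,-20],0],[0.6,[-20,30,0],0],[0.6,[0,0,0],0],[0.6,[0,0,0],0]])

```text
clock: 29.75
eef_pos: [0.5007, 0.0112, 0.235]
orientation: [0.996, 0.085, 0.001, -0.0]
wrist_force: [-0.3, 0.2, -0.1]
opening: 0.0513
grasp_force: 0.0
```

```bash
python3 - <<'E'
from h import *
import pickle
im,d,c=cam("wrist"); cv2.imwrite("pics/w8.png",im)
vv,uu=np.mgrid[:480,:640]; P=bydepth(c,np.c_[uu.ravel(),vv.ravel()],d.ravel()).reshape(480,640,3); h=P[...,2]
b=cv2.inRange(cv2.cvtColor(im,cv2.COLOR_BGR2HSV),(8,90,40),(24,255,255))>0
VR=np.array([[np.cos(VA),np.sin(VA)],[-np.sin(VA),np.cos(VA)]])
m=b&(h>.068)&(h<.085)&(np.hypot(*(P[...,:2]-V0).transpose(2,0,1))<.06)
q=P[m]; print(len(q),"neck top in vise mm",((q[:,:2]-V0)@VR.T).mean(0)*1000,np.median(q[:,2]))
print(robot.sense()["wrist_force"].round(1))
E
```

```text
599 neck top in vise mm [-0.25913778  0.26551214] 0.07542904512973414
[ 0.5 -0.9 -0.9]
```

View pics/w8.png

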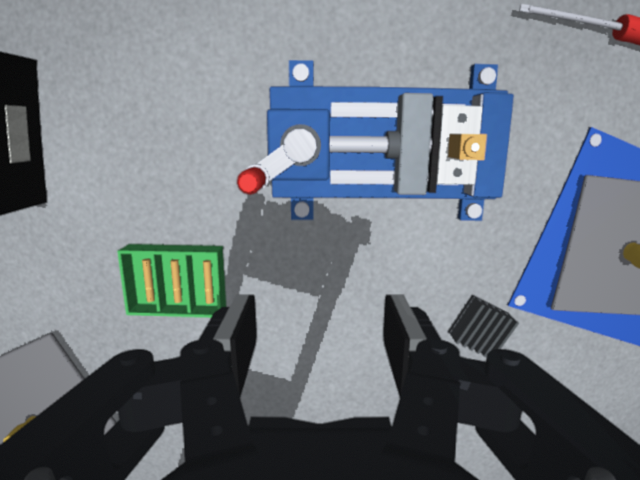

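The block is clamped between the pad (437,145) and the fixed jaw (475,145), its neck at vise (-0.3, 0.3) mm and standing at the right height (neck top 75 mm). The lid lies on the mat and the gripper is clear.

```bash
python3 -c "
from workcell import robot
print(robot.job_done())"
```

```text
the job is handed in; nothing more can be done
None
```

The job is handed in after about 30 s on the robot's clock: the lid lies knob up on the mat, the block is clamped midway in the vise with the crank at about 10.4 rad (roughly 6 mm of spring squeeze, worked out from the crank angle), and the arm is clear. The hand-in returned no verdict.

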